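Check a busbar's cut length in the bench gauge

TASK

Slide the long copper bar flat across the bench, without lifting it, fully onto the black mat between the jaws of the length gauge, lying straight from jaw to jaw, and let go of it. Then slide the gauge's moving jaw shut until the bar is held firmly, but not crushed, between both jaws, and leave it closed like that. Leave the short bar and the other things where they are.

Things in the scene. Friction and masses are not known exactly. Their poses are not given: they have to be found in the camera images.
- long_bar: The long flat copper bar, 140 mm long (its y axis), 40 mm wide (x), 10 mm thick, about 0.5 kg, lying flat and loose on the bench on the robot's side of the gauge, left or right. Origin: centre of its underside.
- short_bar: A shorter flat copper bar, 90 mm long (y), 40 mm wide (x), 10 mm thick, not to be moved. Origin: centre of its underside. It lies on the other side, left or right.
- gauge: The length gauge, fixed to the bench. Origin: centre of its black mat, at bench height. The mat, 170 mm along the gauge's y by 70 mm along x, is level with the bench (nothing to catch on). Beyond the mat a beam 18 mm high runs along y, its near face at x = +70 mm. A steel jaw stands at each end of the mat; the robot's side (-x) is open.
- fixed_jaw: The gauge's fixed steel jaw, at the +y end of the mat, 18 mm thick in y, 26 mm high, reaching from x = +100 to -35 mm (gauge axes). Origin: in its flat inner face, on the mat's long centre line, at bench height (85 mm along y from the gauge's origin).
- jaw: The gauge's moving steel jaw, at the -y end of the mat, same shape and axes. Origin: in its flat inner face, on the mat's long centre line, at bench height. It slides only along the gauge's y, with about 2 N of friction, and stays where it is left; the gap between the jaws starts at 190 to 230 mm. Pushing the long bar along adds about 2 to 4 N.
- jaw_tab (a point): Centre of the top of the upright steel thumb tab on the moving jaw, 67 mm above the bench. The tab is 14 mm thick along the gauge's y, 36 mm wide along x, and stands free from 26 mm to 67 mm above the bench. The jaw's face is 9 mm further along +y than this point. It moves with the jaw.
- support: A black plastic busbar support with four upright teeth, 50 x 110 mm, 62 mm high, a bystander. Origin: centre of its underside.
- screwdriver: A screwdriver lying on the bench, a bystander. Origin: under its middle.
There are look-alikes about, which are no part of the job. Several things look just like the fixed_jaw: the one meant starts farthest to the robot's right.

How it is judged (in metres and radians):
On the way, in this order (a step that is already met when the one before it is completed fails the run):
1. the long bar lies flat on the mat between the open jaws, straight from jaw to jaw (x of long_bar in the frame of gauge between -0.016 and 0.016 m and y of long_bar in the frame of gauge between -0.025 and 0.018 m and angle between the y axis of long_bar and the y axis of gauge, either way round below 0.12 rad and height (world z) of long_bar below 0.003 m and y of jaw in the frame of gauge below -0.065 m and contact force between the fingers and long_bar below 0.1 N), for 0.2 s.
2. the bar is pinched between the moving and the fixed jaw, over 1.5 N on each (contact force between each of jaw, fixed_jaw and long_bar above 1.5 N), for 0.2 s.
At the end, for the whole second after the job is handed in: The long bar lies flat and still on the mat, its middle within 18 mm of the mat's long centre line and in line with the gauge within 0.05 rad, one end within 2.5 mm of the fixed jaw, and the moving jaw is shut on its other end (gap between the jaws within 2.5 mm of the bar's 140 mm) (x of long_bar in the frame of gauge between -0.018 and 0.018 m and y of long_bar in the frame of gauge between 0.0125 and 0.0175 m and angle between the y axis of long_bar and the y axis of gauge, either way round below 0.05 rad and height (world z) of long_bar below 0.003 m and linear speed of long_bar below 0.01 m/s and y of jaw in the frame of gauge between -0.0575 and -0.0525 m); the robot touches nothing.
It fails at once if the long bar is lifted more than 8 mm off the bench or tipped (height (world z) of long_bar above 0.008 m or angle between long_bar's own z axis and vertical above 0.12 rad).
It fails at once if the bar is crushed: more than 45 N between a jaw and the bar (contact force between any of jaw, fixed_jaw and long_bar above 45 N).
It fails at once if the short bar, the support or the screwdriver is moved by more than 15 mm (distance of any of short_bar, support, screwdriver from where it was at the start of the episode above 0.015 m).
It also fails if it takes over 58 s, if anything falls off the work surface, if the arm or the gripper's body presses on something with over 40 N, if the wrist force passes 120 N, or if a joint passes its speed limit or range.

ROBOT

A 6-joint arm with a two-finger parallel gripper is mounted at the origin on the work surface. World frame = base frame: x ahead of the robot, y to its left, z up, the work surface at z = 0. Lengths are in m, angles in degrees, forces in N, time in s.
With the tool pointing down it reaches from about 0.4 to 0.825 m from the base axis. Payload 7 kg.
Tool frame: the origin (TCP) lies midway between the tips of the shut fingers; the grasp point (between the pads) lies ctrl.grasp_offset behind it (ctrl.grasp_offset is the distance from the TCP to the grasp point, in m); z points along the fingers, y is the line along which they close (so a half turn about z gives the same grasp; the last joint's range is limited). The gripper opens to 88 mm and grips with 3 to 60 N. Pads are 19 mm wide; open, the fingers measure 130 mm over their backs; the gripper's body (78 mm by 193 mm) begins 47 mm behind the grasp point.
Start: joints at [-60.212, 20.546, 0.682, 0, -70.136, -16.507], TCP at [0.155, -0.657, 0.227] pointing down, gripper open.
Joint ranges: [-176.03, 176.03], [-82.01, 121.73], [-58.28, 71.71], [-173.87, 95.51], [-174.79, -0.11], [-173.66, 173.66]. Speed limits (degrees/s): [136.94, 136.94, 172.46, 180, 180, 180].

INTERFACE

Orientations are given as [roll, pitch, yaw] about the fixed x, y, z axes, in that order (R = Rz(yaw) Ry(pitch) Rx(roll)).
In Python, from plant import ctrl gives the robot as it stands. The module is installed in compiled form; this text tells all that it offers.
- The arm moves only by the tool send_rows, never from a script. Its argument "increments" is a list that holds one entry, the list of rows, each a list of 4 numbers: the shift along the world's x, y, z normalised to -1 to 1, where 1 is 0.2 m, then the turn about the world's z normalised to -1 to 1, where 1 is 1.5 rad. In form: [[[x, y, z, roll], ...]]. A call has 1 to 12 rows; each row is the pose to reach, as a shift and turn from the pose commanded when the call began; what a row does not reach only later rows make up. A row lasts 1/8 s, in which the tool goes at most 62.5 mm and 10.7 degrees, less where a joint would pass 70% of its speed; a pose out of reach is approached as far as the arm can. A call with a number of a shift or a turn outside -1 to 1 is refused whole. A call with a gripper value outside its range is refused whole. "jaw" is the opening, from 0 (shut) to 1 (fully open), set as the call begins (left out, the last holds). The fingers move at their own pace and stop on an object; the grip force is fixed at half the most. Time passes only in rows, so rows that repeat a pose let the fingers close. It gives the time, the measured TCP pose, the force, the opening and the grip force at its end, in the units of the state.
- ctrl.get_obs(): the state, without advancing time (a new reading comes with each control period).
- ctrl.snapshot(name): name is "scene" or "top" or "wrist"; returns the picture (384x512x3 uint8, red, green, blue); there is no depth.
- ctrl.calibration(name): a dict with "mtx" (3x3 intrinsics, pixels), "eye" and "attitude" of the camera in the world. Camera axes: x right, y up, looking along -z (the intrinsics and any distortion apply to the point x, -y, -z); pixel columns grow to the right and rows downward; lengths in m; the calibration is good to about 2 mm. A picture is of the moment at which its call begins: read the wrist's pose just before it. calibration takes no time and is no camera call; for the wrist camera it gives the pose at the moment of the call.
- ctrl.close_job(): hands the job in; it is judged then, once.
Trained networks look in the newest picture that a camera, given by its name, has taken for a name from the list of things; names that differ only in an ending like _2 or _b are one class to them, and where a whole thing is asked for, a point or a joint stands for the part that bears it (a point fixed in the world has none). Each returns a list of dicts, best first, with "conf" (0 to 1); they miss things now and then, are a little off and sometimes report something else, mostly with a low value. They report only what shows in the picture. A call takes as long as a camera call. They do not tell look-alikes from the thing itself.
- ctrl.trace(thing, camera): "mask" (384x512 bool, what is visible of it) and "bbox" ([left, top, right, bottom] in pixels, round what is visible of it).
- ctrl.spot_point(thing, camera): "pixel" ([row, column] in pixels: a listed point, or the origin of a listed thing).
The state is a dict: "clock": time; "joint_pos": joint angles; "qvel": joint speeds; "tau": joint torques, N m; "tool_pos": TCP position; "orientation": TCP orientation; "force": force on the tool from outside, world axes, zero at the start; "moment": the same for the moment, N m; "opening": finger opening in m; "gripper_force": force on a finger pad.
Only numpy, scipy, OpenCV 4.12 (cv2) and the standard library are available. Lean on these libraries where they do the work, as an engineer would, in place of code of your own. Each camera call takes 0.05 s, during which the arm holds its last target. There are 200 camera calls.

## Working session

There is one attempt and no reset: what is moved stays moved. The work goes in short steps, Python scripts to look and compute and a tool call to move; the robot and the scene stay as the last step left them, time stands still between calls to the robot, and variables do not carry over. Pictures are saved under pics/ and viewed, at most 10 in all, crops included, and the job is handed in when it is done.

Besides the shell and the picture viewer there is one more tool, called after "Emit:" as name([rows], argument=value, ...), one row to a line, values as JSON. send_rows: Moves the arm, as the interface text tells. Its arguments: {"type":"object","properties":{"increments":{"type":"array"},"jaw":{"type":"number"}},"required":["increments"]}

```bash
mkdir -p pics
cat > h.py <<'E'
import numpy as np, cv2
from plant import ctrl
def ray(cam,px,cal=None):
    c=cal or ctrl.calibration(cam); K=np.array(c["mtx"]); R=np.array(c["attitude"]); e=np.array(c["eye"])
    if R.shape!=(3,3):
        from scipy.spatial.transform import Rotation as Ro
        R=Ro.from_euler('xyz',R,degrees=True).as_matrix() if R.size==3 else None
    r,col=px; v=np.linalg.inv(K)@[col,r,1]; d=R@np.array([v[0],-v[1],-v[2]]); return e,d/np.linalg.norm(d)
def onz(cam,px,z,cal=None):
    e,d=ray(cam,px,cal); return e+d*(z-e[2])/d[2]
def tri(rays):
    A=sum(np.eye(3)-np.outer(d,d) for e,d in rays); b=sum((np.eye(3)-np.outer(d,d))@e for e,d in rays)
    p=np.linalg.solve(A,b); return p,[np.linalg.norm(np.cross(p-e,d)) for e,d in rays]
def save(n,img): cv2.imwrite(f"pics/{n}.png",cv2.cvtColor(img,cv2.COLOR_RGB2BGR))
E
python3 - <<'E'
from h import *
for c in("scene","top"):
    im=ctrl.snapshot(c); save(c+"0",im); k=ctrl.calibration(c); print(c,k)
    for t in "long_bar short_bar gauge fixed_jaw jaw jaw_tab support screwdriver".split():
        print(t,[(np.round(p["pixel"],1).tolist(),round(p["conf"],2),np.round(onz(c,p["pixel"],.067 if t=="jaw_tab" else 0),3)[:2].tolist()) for p in ctrl.spot_point(t,c)[:4]])
print(ctrl.get_obs(),ctrl.grasp_offset)
E
```

```text
scene {'mtx': array([[494.77520981,   0.        , 257.40693507],
       [  0.        , 494.77520981, 194.96482063],
       [  0.        ,   0.        ,   1.        ]]), 'eye': array([1.17833073, 0.49601339, 1.27079396]), 'attitude': array([ 36.63587196,   0.68633061, 121.13677045])}
long_bar [([183.0, 198.1], 0.95, [0.434, -0.198])]
short_bar [([237.4, 310.5], 0.71, [0.432, 0.214])]
gauge [([254.4, 227.1], 0.86, [0.609, 0.03])]
fixed_jaw [([270.2, 250.0], 0.82, [0.619, 0.115]), ([192.8, 355.2], 0.59, [0.21, 0.259])]
jaw [([236.6, 188.7], 0.6, [0.617, -0.103])]
jaw_tab [([225.2, 180.6], 0.62, [0.627, -0.115]), ([238.2, 311.1], 0.36, [0.473, 0.231])]
support [([221.9, 185.1], 0.75, [0.579, -0.144]), ([314.6, 325.6], 0.58, [0.629, 0.362]), ([258.9, 229.4], 0.41, [0.618, 0.044]), ([201.8, 118.0], 0.2, [0.626, -0.373])]
screwdriver [([202.0, 117.5], 0.59, [0.628, -0.374])]
top {'mtx': array([[454.87289158,   0.        , 246.31141542],
       [  0.        , 454.87289158, 190.39407362],
       [  0.        ,   0.        ,   1.        ]]), 'eye': array([0.14679076, 0.01376955, 1.51586271]), 
[... 445 characters left out ...]
0.616, -0.372])]
{'clock': 0.9, 'joint_pos': array([-6.02125721e+01,  2.05438638e+01,  6.82595016e-01,  9.24199166e-04,
       -7.01354136e+01, -1.65085741e+01]), 'qvel': array([ 0.06088024, -0.12513154, -0.01496203,  0.07691331, -0.02268513,
        0.01317241]), 'tau': array([-2.14721636e-03, -5.82357502e+01,  2.93288022e+01,  7.00259373e+00,
        1.22791048e-02, -4.60798913e-05]), 'tool_pos': array([ 0.15503671, -0.65694235,  0.22659719]), 'orientation': array([-1.79996572e+02,  1.09330771e-04, -1.66720832e+02]), 'force': array([-0.95969134, -1.08178533, -0.14034229]), 'moment': array([ 0.07404416,  0.00530625, -0.03279392]), 'gripper_force': 0.0, 'opening': 0.08822790203864189} 0.0188
```

View pics/scene0.png

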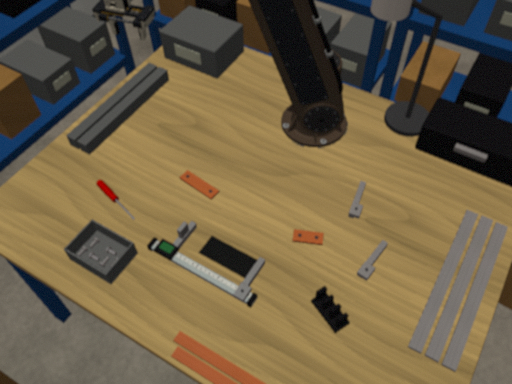

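View pics/top0.png

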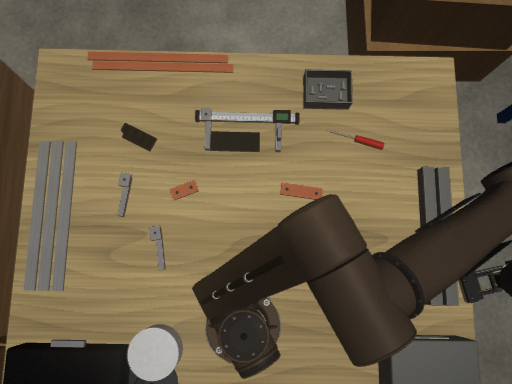

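The scene picture shows the long bar at about (183, 198), the short bar at (237, 308) and the gauge mat at (255, 228), with the moving jaw and its tab at (232, 186) and the fixed jaw at (277, 252). In the top view the long bar is at (190, 301). I'm moving the wrist camera over the bar and the gauge.

Emit:
send_rows([
  [[0.12, 0.16, 0.02, 0], [0.24, 0.33, 0.05, 0], [0.36, 0.5, 0.08, 0], [0.48, 0.66, 0.1, 0], [0.6, 0.83, 0.12, 0], [0.7, 1.0, 0.15, 0], [0.7, 1.0, 0.15, 0]],
])

```text
clock: 1.78
tool_pos: [0.2964, -0.4555, 0.2577]
orientation: [-179.9, 0.1, -166.5]
force: [1.2, -1.1, 0.5]
opening: 0.0877
gripper_force: 0.0
```

Emit:
send_rows([
  [[0.12, 0.16, 0.02, 0], [0.24, 0.33, 0.05, 0], [0.36, 0.5, 0.08, 0], [0.48, 0.66, 0.1, 0], [0.6, 0.75, 0.12, 0], [0.7, 0.8, 0.15, 0], [0.7, 0.8, 0.15, 0], [0.7, 0.8, 0.15, 0]],
])

```text
clock: 2.78
tool_pos: [0.4347, -0.2974, 0.2863]
orientation: [180.0, -0.0, -166.7]
force: [-0.1, -0.3, -0.9]
opening: 0.0875
gripper_force: 0.0
```

```bash
cat >> h.py <<'E'
def look(n,things):
    cal=ctrl.calibration("wrist"); im=ctrl.snapshot("wrist"); save(n,im); np.save(f"pics/{n}.npy",cal,allow_pickle=True)
    for t in things:
        for p in ctrl.spot_point(t,"wrist")[:3]:
            print(t,np.round(p["pixel"],1).tolist(),round(p["conf"],2),np.round(onz("wrist",p["pixel"],.067 if t=="jaw_tab" else 0,cal),4)[:2])
    return cal,im
def rect(t,cal,z,cam="wrist"):
    for p in ctrl.trace(t,cam)[:3]:
        ys,xs=np.nonzero(p["mask"]); 
        pts=np.array([onz(cam,(r,c),z,cal)[:2] for r,c in zip(ys,xs)],np.float32)
        (c,s,a)=cv2.minAreaRect(pts); B=cv2.boxPoints((c,s,a)); e=max((B[1]-B[0],B[2]-B[1]),key=np.linalg.norm)
        print("rect",t,round(p["conf"],2),p["bbox"],np.round(c,4),np.round(s,4),"long axis deg",round(float(np.degrees(np.arctan2(e[1],e[0])))%180,2),"mean",pts.mean(0).round(4))
E
python3 - <<'E'
from h import *
print(ctrl.get_obs()["tool_pos"],ctrl.get_obs()["orientation"],ctrl.get_obs()["clock"])
cal,im=look("w1",["long_bar","gauge","jaw","jaw_tab","fixed_jaw"])
rect("long_bar",cal,.01); rect("gauge",cal,0); print(cal)
E
```

```text
[ 0.43473376 -0.29742282  0.28626115] [ 1.79980764e+02 -3.86293279e-02 -1.66744882e+02] 2.775
jaw [282.7, 332.7] 0.57 [ 0.6159 -0.1085]
rect long_bar 0.83 [277.9, 157.7, 364.1, 208.1] [ 0.44   -0.1919] [0.1439 0.043 ] long axis deg 83.16 mean [ 0.4395 -0.1926]
rect gauge 0.6 [321.9, 271.3, 342.8, 297.1] [ 0.6165 -0.1025] [0.0509 0.0361] long axis deg 7.27 mean [ 0.6212 -0.1039]
{'mtx': array([[276.82596473,   0.        , 254.27067411],
       [  0.        , 276.82596473, 192.93099609],
       [  0.        ,   0.        ,   1.        ]]), 'eye': array([ 0.36616157, -0.31448634,  0.44484883]), 'attitude': array([-1.51482406e+01, -3.32164448e-02,  1.03224177e+02])}
```

View pics/w1.png

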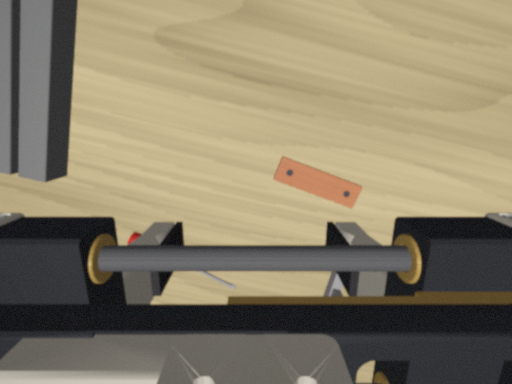

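The wrist view shows the long bar at (181, 317), at about (0.440, -0.192) with its axis at 83°, and its size agrees with the text. Next I look at the gauge from two places.

Emit:
send_rows([
  [[0.2, 0.22, 0, 0], [0.4, 0.44, 0, 0], [0.6, 0.66, 0, 0], [0.8, 0.88, 0, 0], [0.9, 1.0, 0, 0], [0.9, 1.0, 0, 0], [0.9, 1.0, 0, 0]],
])

```text
clock: 4.05
tool_pos: [0.6146, -0.0974, 0.2865]
orientation: [-180.0, -0.0, -166.7]
force: [-1.3, -0.6, 0.1]
opening: 0.0879
gripper_force: 0.0
```

Run:
```python
from h import *
print(ctrl.get_obs()["tool_pos"],ctrl.get_obs()["joint_pos"])
cal,im=look("w2",["long_bar","gauge","jaw","jaw_tab","fixed_jaw"])
rect("long_bar",cal,.01); rect("gauge",cal,0);rect("jaw",cal,0.026);rect("fixed_jaw",cal,0.026)
```

```text
[ 0.61457089 -0.09740337  0.28648766] [ 8.94992396e+00  1.38394673e+01 -9.59996735e-01  4.22622080e-03
 -7.52297934e+01 -8.56773733e+01]
long_bar [30.5, 221.2] 0.69 [ 0.4388 -0.1884]
gauge [31.6, 220.7] 0.67 [ 0.4404 -0.1888]
gauge [178.4, 331.7] 0.6 [0.6102 0.0314]
jaw [161.1, 247.3] 0.86 [ 0.6141 -0.1099]
jaw_tab [177.1, 247.1] 0.55 [ 0.6257 -0.1059]
fixed_jaw [194.2, 384.6] 0.77 [0.6157 0.1254]
rect long_bar 0.59 [169.5, 0.0, 271.2, 61.9] [ 0.4405 -0.1906] [0.1398 0.0423] long axis deg 82.67 mean [ 0.4408 -0.1913]
rect gauge 0.63 [184.7, 140.3, 387.0, 240.1] [ 0.6557 -0.0286] [0.3167 0.1558] long axis deg 90.0 mean [ 0.6487 -0.0198]
rect jaw 0.67 [204.2, 139.1, 256.3, 229.9] [ 0.6503 -0.1251] [0.1481 0.0631] long axis deg 2.15 mean [ 0.6685 -0.1183]
rect fixed_jaw 0.6 [367.7, 175.4, 407.5, 244.9] [0.6352 0.1252] [0.1176 0.0398] long axis deg 6.03 mean [0.6333 0.1259]
```

Emit:
send_rows([
  [[0, 0.25, 0, 0], [0, 0.5, 0, 0], [0, 0.7, 0, 0], [0, 0.75, 0, 0], [0, 0.75, 0, 0], [0, 0.75, 0, 0]],
])

```text
clock: 5.3
tool_pos: [0.615, 0.0521, 0.2866]
orientation: [-180.0, -0.0, -166.8]
force: [0.2, 0.3, 0.4]
opening: 0.0877
gripper_force: 0.0
```

Run:
```python
from h import *
print(ctrl.get_obs()["tool_pos"],ctrl.get_obs()["joint_pos"])
cal,im=look("w3",["long_bar","gauge","jaw","jaw_tab","fixed_jaw"])
rect("long_bar",cal,.01); rect("gauge",cal,0);rect("jaw",cal,0.026);rect("fixed_jaw",cal,0.026)
a=cv2.imread("pics/w2.png");b=cv2.imread("pics/w3.png");cv2.imwrite("pics/w23.png",cv2.resize(np.vstack([a[:230],b[:230]]),None,fx=1.25,fy=1.25))
```

```text
[0.61503353 0.05211721 0.28657021] [ 2.29517418e+01  1.33398776e+01 -1.60777546e+00  6.98704129e-03
 -7.50610008e+01 -9.97144942e+01]
long_bar [6.3, 116.5] 0.88 [ 0.4431 -0.1884]
gauge [160.2, 243.9] 0.62 [0.6145 0.0339]
jaw [139.5, 155.5] 0.9 [ 0.6144 -0.1095]
jaw_tab [153.8, 137.3] 0.69 [ 0.6289 -0.1093]
fixed_jaw [173.6, 293.9] 0.89 [0.6173 0.1183]
rect long_bar 0.74 [69.8, 2.8, 166.7, 38.4] [ 0.4417 -0.1824] [0.1288 0.0417] long axis deg 82.4 mean [ 0.4488 -0.1645]
rect gauge 0.72 [96.3, 112.9, 320.1, 240.3] [ 0.6526 -0.0072] [0.1549 0.3778] long axis deg 91.69 mean [ 0.6542 -0.0151]
rect jaw 0.58 [108.5, 112.7, 162.2, 210.1] [ 0.6492 -0.1237] [0.1465 0.0646] long axis deg 0.13 mean [ 0.6604 -0.1174]
rect fixed_jaw 0.92 [482.1, 76.5, 512.0, 138.2] [0.4573 0.3754] [0.0883 0.0415] long axis deg 26.86 mean [0.4593 0.3838]
rect fixed_jaw 0.8 [283.6, 154.0, 316.4, 242.5] [0.6501 0.135 ] [0.1481 0.039 ] long axis deg 4.14 mean [0.6554 0.1327]
```

View pics/w23.png

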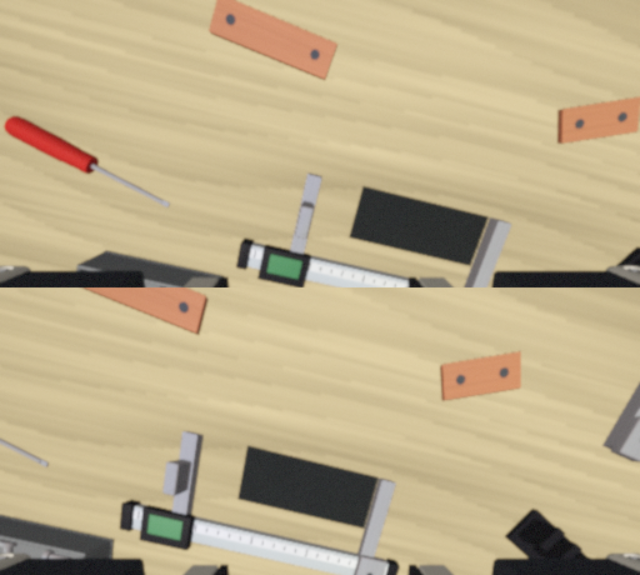

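The two pictures (w2 above, w3 below) show the mat whole, the moving jaw with its tab on the left and the fixed jaw on the right. I'll fit the mat rectangle by its colour and triangulate the tab and jaw corners.

Run:
```python
from h import *
def fit(mask,cal,z):
    ys,xs=np.nonzero(mask); pts=np.array([onz("",(r,c),z,cal)[:2] for r,c in zip(ys,xs)],np.float32)
    (c,s,a)=cv2.minAreaRect(pts); B=cv2.boxPoints((c,s,a)); e=max((B[1]-B[0],B[2]-B[1]),key=np.linalg.norm)
    return np.round(c,4),np.round(s,4),round(float(np.degrees(np.arctan2(e[1],e[0])))%180,2),pts.mean(0).round(4),len(xs)
cals={}
for n,seed in (("w2",(340,180)),("w3",(250,160))):
    cal=np.load(f"pics/{n}.npy",allow_pickle=True).item(); im=cv2.imread(f"pics/{n}.png"); cals[n]=cal
    m=(im.max(2)<70).astype(np.uint8); _,l=cv2.connectedComponents(m); print(n,"mat",fit(l==l[seed[1],seed[0]],cal,0))
    hsv=cv2.cvtColor(im,cv2.COLOR_BGR2HSV); o=((hsv[...,0]<12)&(hsv[...,1]>110)&(hsv[...,2]>120)).astype(np.uint8)
    k,l,st,_=cv2.connectedComponentsWithStats(o)
    for i in range(1,k):
        if st[i,4]>600: print("copper",st[i],fit(l==i,cal,.01))
p={"w2":(177.1,247.1),"w3":(153.8,137.3)}
print("tab tri",tri([ray("",p[n],cals[n]) for n in p]))
a=cv2.imread("pics/w2.png")[130:230,190:290];b=cv2.imread("pics/w3.png")[110:210,100:200]
cv2.imwrite("pics/tab.png",cv2.resize(np.hstack([a,b]),None,fx=4,fy=4,interpolation=cv2.INTER_CUBIC))
```

```text
w2 mat (array([0.6139, 0.037 ]), array([0.1662, 0.0654]), 89.71, array([0.6133, 0.0359], dtype=float32), 3911)
copper [ 168    0  101   63 2820] (array([ 0.4416, -0.191 ]), array([0.1375, 0.0386]), 82.58, array([ 0.4415, -0.1916], dtype=float32), 2820)
copper [   3   93   72   46 1197] (array([ 0.616 , -0.4328]), array([0.106 , 0.0268]), 74.02, array([ 0.6156, -0.4342], dtype=float32), 1197)
w3 mat (array([0.6138, 0.0368]), array([0.1669, 0.0655]), 89.75, array([0.6132, 0.0357], dtype=float32), 4165)
copper [  69    0   96   36 1687] (array([ 0.4426, -0.1828]), array([0.1259, 0.0382]), 82.83, array([ 0.4488, -0.1665], dtype=float32), 1687)
copper [353  55  57  34 869] (array([0.4409, 0.1999]), array([0.0365, 0.0805]), 111.23, array([0.4417, 0.1939], dtype=float32), 869)
tab tri (array([ 0.62552684, -0.10600591,  0.07532805]), [np.float64(0.0015112406859454654), np.float64(0.00151124068594527)])
```

View pics/tab.png

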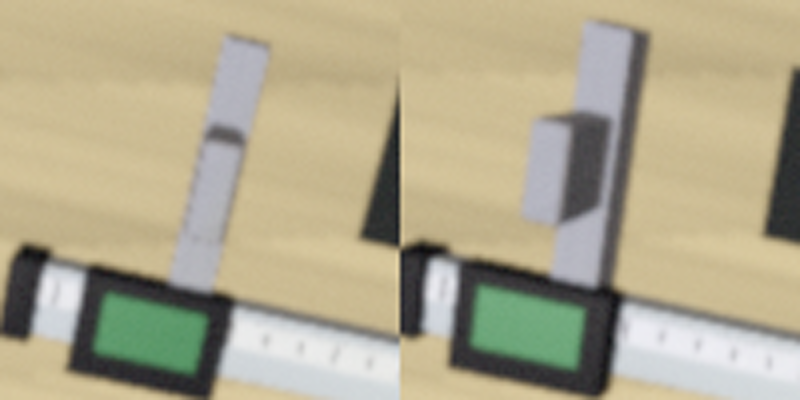

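Emit:
send_rows([
  [[-0.12, -0.12, -0.05, 0.11], [-0.24, -0.25, -0.1, 0.22], [-0.36, -0.38, -0.15, 0.33], [-0.48, -0.5, -0.2, 0.44], [-0.6, -0.62, -0.25, 0.55], [-0.72, -0.75, -0.3, 0.66], [-0.82, -0.9, -0.35, 0.75], [-0.87, -1.0, -0.4, 0.81], [-0.87, -1.0, -0.4, 0.81], [-0.87, -1.0, -0.4, 0.81]],
])

```text
clock: 7.05
tool_pos: [0.4416, -0.1468, 0.207]
orientation: [-180.0, 0.0, -97.2]
force: [0.5, 0.3, 0.5]
opening: 0.0877
gripper_force: 0.0
```

Emit:
send_rows([
  [[0, -0.15, -0.1, 0], [0, -0.22, -0.2, 0], [0, -0.22, -0.3, 0], [0, -0.22, -0.3, 0], [0, -0.22, -0.3, 0]],
])

```text
clock: 7.68
tool_pos: [0.442, -0.1906, 0.1475]
orientation: [-179.9, -0.0, -97.1]
force: [0.6, -0.3, 0.2]
opening: 0.0876
gripper_force: 0.0
```

Run:
```python
from h import *
o=ctrl.get_obs();print(o["tool_pos"],o["orientation"],o["joint_pos"],o["clock"])
c={n:np.load(f"pics/{n}.npy",allow_pickle=True).item() for n in("w2","w3")}
print("tab",tri([ray("",(177.5,243.2),c["w2"]),ray("",(152.5,136.7),c["w3"])]))
cal,im=look("w4",["long_bar"]);rect("long_bar",cal,.01)
```

```text
[ 0.44199291 -0.19058014  0.14745191] [-1.79940509e+02 -1.29178821e-02 -9.70682618e+01] [ 1.75621150e-01  6.21708144e+00 -2.96211458e+01  2.50789364e-02
 -5.41043885e+01 -7.25857008e+00] 7.675
tab (array([ 0.62781933, -0.11099968,  0.06517157]), [np.float64(0.00011194742156972623), np.float64(0.0001119474215695657)])
long_bar [185.8, 256.0] 0.59 [ 0.4406 -0.187 ]
rect long_bar 0.66 [240.9, 119.5, 276.5, 243.9] [ 0.4405 -0.1918] [0.1394 0.0402] long axis deg 82.67 mean [ 0.4401 -0.1961]
```

View pics/w4.png

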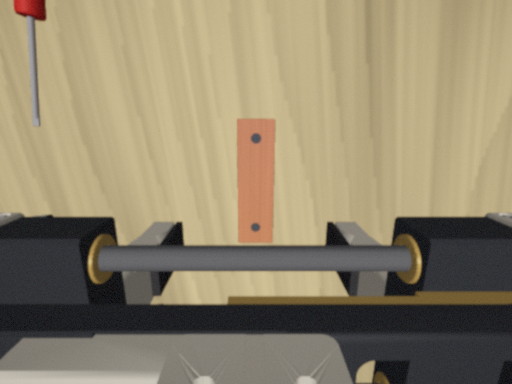

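The wrist picture shows the bar upright at (181, 256), midway between the open fingers, with its centre at (0.4405, -0.192). Going down.

Emit:
send_rows([
  [[-0.008, -0.006, -0.2, 0], [-0.008, -0.006, -0.4, 0], [-0.008, -0.006, -0.55, 0], [-0.008, -0.006, -0.65, 0], [-0.008, -0.006, -0.7, 0], [-0.008, -0.006, -0.71, 0], [-0.008, -0.006, -0.71, 0], [-0.008, -0.006, -0.71, 0]],
], jaw=1)

```text
clock: 8.82
tool_pos: [0.4401, -0.1921, 0.0053]
orientation: [-179.9, 0.0, -97.1]
force: [-0.8, -0.9, 0.4]
opening: 0.0877
gripper_force: 0.0
```

Emit:
send_rows([
  [[0, 0, 0, 0], [0, 0, 0, 0], [0, 0, 0, 0], [0, 0, 0, 0], [0, 0, 0, 0], [0, 0, 0, 0], [0, 0, 0, 0], [0, 0, 0, 0]],
], jaw=0)

```text
clock: 9.82
tool_pos: [0.4398, -0.1922, 0.0046]
orientation: [-180.0, 0.0, -97.1]
force: [2.5, 0.3, -0.8]
opening: 0.0393
gripper_force: 30.0
```

Emit:
send_rows([
  [[0.02, 0.07, 0, 0.01], [0.05, 0.17, 0, 0.02], [0.08, 0.28, 0, 0.03], [0.11, 0.39, 0, 0.04], [0.14, 0.5, 0, 0.05], [0.17, 0.61, 0, 0.06], [0.2, 0.72, 0, 0.07], [0.24, 0.83, 0, 0.08], [0.27, 0.93, 0, 0.081], [0.3, 1.0, 0, 0.081], [0.3, 1.0, 0, 0.081], [0.3, 1.0, 0, 0.081]],
])

```text
clock: 11.32
tool_pos: [0.5, 0.0085, 0.0046]
orientation: [-179.9, 0.1, -90.1]
force: [0.9, 1.8, 0.2]
opening: 0.0396
gripper_force: 30.0
```

Emit:
send_rows([
  [[0.02, 0.07, 0, 0], [0.06, 0.14, 0, 0], [0.12, 0.145, 0, 0], [0.2, 0.145, 0, 0], [0.28, 0.145, 0, 0], [0.36, 0.145, 0, 0], [0.44, 0.145, 0, 0], [0.51, 0.145, 0, 0], [0.55, 0.145, 0, 0], [0.57, 0.145, 0, 0], [0.57, 0.145, 0, 0], [0.57, 0.145, 0, 0]],
])

```text
clock: 12.82
tool_pos: [0.611, 0.0354, 0.0045]
orientation: [179.8, -0.1, -90.2]
force: [-6.5, -1.6, 9.3]
opening: 0.0393
gripper_force: 30.0
```

Emit:
send_rows([
  [[0, 0, 0, 0], [0, 0, 0, 0], [0, 0, 0, 0], [0, 0, 0, 0], [0, 0, 0, 0], [0, 0, 0, 0]],
], jaw=0.8)

```text
clock: 13.58
tool_pos: [0.6135, 0.0369, 0.0045]
orientation: [180.0, -0.0, -90.1]
force: [-0.2, 0.1, -0.3]
opening: 0.07
gripper_force: 0.0
```

Emit:
send_rows([
  [[0, 0, 0.05, 0], [0, 0, 0.2, 0], [0, -0.1, 0.4, 0], [0, -0.2, 0.6, 0], [0, -0.3, 0.8, 0], [0, -0.35, 0.9, 0], [0, -0.35, 0.9, 0], [0, -0.35, 0.9, 0]],
], jaw=0.8)

```text
clock: 14.58
tool_pos: [0.613, -0.033, 0.1842]
orientation: [180.0, 0.0, -90.2]
force: [-1.3, 0.1, -0.1]
opening: 0.0699
gripper_force: 0.0
```

Run:
```python
from h import *
print(ctrl.get_obs()["tool_pos"],ctrl.get_obs()["orientation"])
ctrl.snapshot("scene");cal=ctrl.calibration("scene");rect("long_bar",cal,.01,"scene")
im=ctrl.snapshot("top");cal=ctrl.calibration("top");rect("long_bar",cal,.01,"top");save("t5",im)
cal,im=look("w5",["long_bar","jaw_tab","jaw"]);rect("long_bar",cal,.01)
a=cv2.imread("pics/w5.png"); b=cv2.resize(cv2.imread("pics/t5.png")[80:200,150:340],None,fx=3,fy=3)
b=cv2.resize(b,(400,253)); c=np.zeros((384,800,3),np.uint8); c[:300,:400]=cv2.resize(a,(400,300)); c[:253,400:]=b; cv2.imwrite("pics/v5.png",c)
```

```text
[ 0.6129552  -0.03296381  0.18421047] [ 1.79970020e+02  1.53402384e-02 -9.01581276e+01]
rect long_bar 0.94 [205.0, 239.0, 255.6, 271.9] [0.6104 0.0391] [0.1441 0.0477] long axis deg 89.75 mean [0.6111 0.042 ]
rect long_bar 0.6 [213.7, 134.8, 255.5, 144.1] [0.6101 0.0384] [0.0394 0.1343] long axis deg 91.14 mean [0.6095 0.0442]
long_bar [228.9, 255.5] 0.94 [0.6111 0.0382]
long_bar [120.6, 252.1] 0.42 [ 0.615  -0.1009]
jaw_tab [109.8, 241.6] 0.57 [ 0.6246 -0.1115]
jaw [118.7, 252.7] 0.86 [ 0.6143 -0.1031]
rect long_bar 0.56 [242.9, 178.3, 272.7, 279.6] [0.6103 0.0343] [0.1399 0.0392] long axis deg 89.14 mean [0.6104 0.0162]
```

View pics/v5.png

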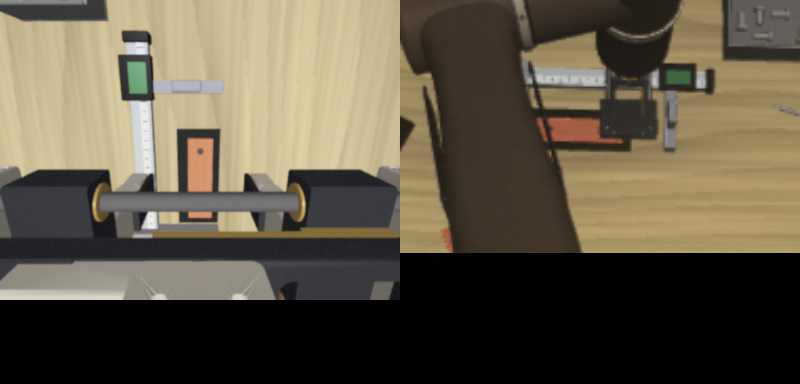

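The left part shows the bar lying straight inside the mat, at (0.610, 0.036) and about 89.5°. The moving jaw is still well clear, with its tab at (0.626, -0.111). Next I shut the fingers and go behind the tab.

Emit:
send_rows([
  [[0.03, -0.2, 0, 0], [0.06, -0.4, 0, 0], [0.065, -0.6, 0, 0], [0.065, -0.64, 0, 0], [0.065, -0.64, -0.2, 0], [0.065, -0.64, -0.4, 0], [0.065, -0.64, -0.6, 0], [0.065, -0.64, -0.71, 0], [0.065, -0.64, -0.71, 0], [0.065, -0.64, -0.71, 0]],
], jaw=0)

```text
clock: 16.27
tool_pos: [0.6273, -0.1609, 0.0437]
orientation: [-179.9, -0.0, -90.1]
force: [-0.4, 0.1, -0.0]
opening: 0.0008
gripper_force: 0.0
```

Run:
```python
from h import *
o=ctrl.get_obs();print(o["tool_pos"],o["force"],o["opening"],o["clock"])
im=ctrl.snapshot("scene"); save("s6",im); a=cv2.imread("pics/s6.png")[150:310,110:300]
cv2.imwrite("pics/v6.png",cv2.resize(a,None,fx=3.5,fy=3.5,interpolation=cv2.INTER_CUBIC))
```

```text
[ 0.62730636 -0.16087683  0.04365627] [-0.35077308  0.12619571 -0.04091745] 0.0008007611406476335 16.275
```

View pics/v6.png

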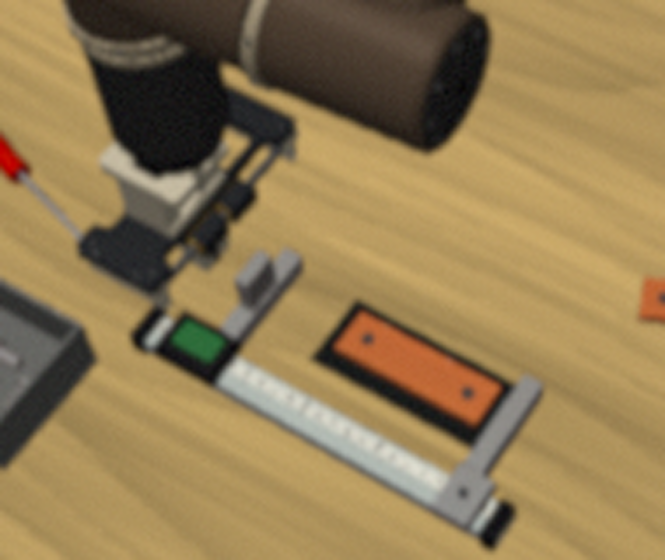

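The fingers are behind the tab at (285, 255) in the crop, clear of everything, with the bar on the mat. Now pushing in stages.

Emit:
send_rows([
  [[0, 0.05, 0, 0], [0, 0.1, 0, 0], [0, 0.14, 0, 0], [0, 0.17, 0, 0], [0, 0.2, 0, 0], [0, 0.24, 0, 0], [0, 0.28, 0, 0], [0, 0.32, 0, 0], [0, 0.36, 0, 0], [0, 0.4, 0, 0], [0, 0.43, 0, 0], [0, 0.45, 0, 0]],
])

```text
clock: 17.82
tool_pos: [0.6265, -0.0707, 0.0425]
orientation: [180.0, 0.0, -90.1]
force: [1.7, -2.1, 0.5]
opening: 0.0004
gripper_force: 1.1
```

Emit:
send_rows([
  [[0, 0.01, 0, 0], [0, 0.02, 0, 0], [0, 0.03, 0, 0], [0, 0.04, 0, 0], [0, 0.05, 0, 0], [0, 0.06, 0, 0], [0, 0.07, 0, 0], [0, 0.08, 0, 0], [0, 0.085, 0, 0], [0, 0.09, 0, 0]],
])

```text
clock: 19.08
tool_pos: [0.6264, -0.0535, 0.0425]
orientation: [180.0, -0.0, -90.1]
force: [2.4, -5.6, -0.4]
opening: 0.0002
gripper_force: 2.4
```

Emit:
send_rows([
  [[0, 0.006, 0, 0], [0, 0.012, 0, 0], [0, 0.018, 0, 0], [0, 0.024, 0, 0], [0, 0.03, 0, 0], [0, 0.036, 0, 0]],
])

```text
clock: 19.82
tool_pos: [0.6264, -0.0463, 0.0425]
orientation: [180.0, -0.0, -90.1]
force: [2.6, -5.9, -1.3]
opening: 0.0005
gripper_force: 2.4
```

Emit:
send_rows([
  [[0, 0.005, 0, 0], [0, 0.01, 0, 0]],
])

```text
clock: 20.08
tool_pos: [0.6264, -0.0447, 0.0425]
orientation: [180.0, -0.1, -90.1]
force: [4.2, -11.0, -2.5]
opening: 0.0004
gripper_force: 5.1
```

Emit:
send_rows([
  [[0, 0.002, 0, 0], [0, 0.002, 0, 0]],
])

```text
clock: 20.32
tool_pos: [0.6264, -0.0446, 0.0425]
orientation: [180.0, -0.1, -90.2]
force: [3.6, -9.2, -1.1]
opening: 0.0002
gripper_force: 4.4
```

Emit:
send_rows([
  [[0, 0.003, 0, 0], [0, 0.005, 0, 0], [0, 0.005, 0, 0]],
])

```text
clock: 20.7
tool_pos: [0.6264, -0.0446, 0.0425]
orientation: [180.0, -0.1, -90.2]
force: [4.3, -13.2, -1.7]
opening: 0.0004
gripper_force: 6.7
```

Emit:
send_rows([
  [[0, 0.003, 0, 0], [0, 0.003, 0, 0], [0, 0.003, 0, 0], [0, 0.003, 0, 0]],
])

```text
clock: 21.2
tool_pos: [0.6264, -0.0446, 0.0425]
orientation: [180.0, -0.2, -90.2]
force: [4.8, -16.8, -2.2]
opening: 0.0008
gripper_force: 8.1
```

Run:
```python
from h import *
o=ctrl.get_obs();print(o["tool_pos"],o["force"])
im=ctrl.snapshot("scene"); save("s7",im); rect("long_bar",ctrl.calibration("scene"),.01,"scene")
cv2.imwrite("pics/v7.png",cv2.resize(cv2.imread("pics/s7.png")[150:310,110:300],None,fx=3.5,fy=3.5,interpolation=cv2.INTER_CUBIC))
```

```text
[ 0.626406   -0.04456716  0.04253935] [  4.82098101 -16.75914215  -2.21476813]
rect long_bar 0.6 [210.5, 242.2, 252.1, 270.9] [0.6124 0.05  ] [0.1339 0.0463] long axis deg 89.73 mean [0.6112 0.0502]
```

View pics/v7.png

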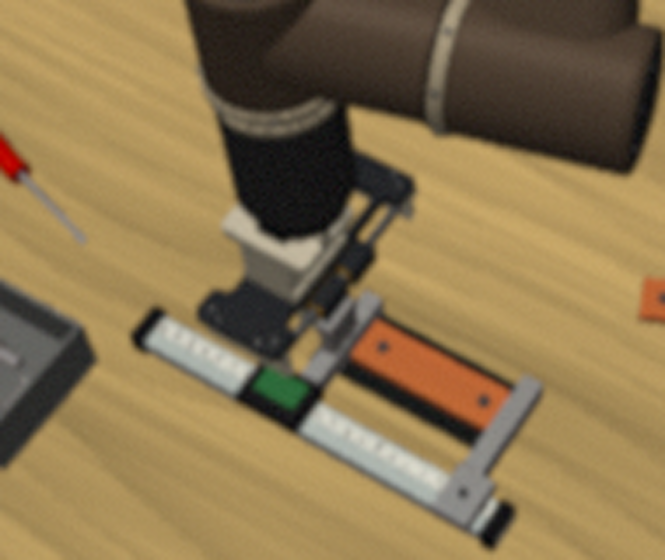

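The bar is pinched between both jaws, flush with the moving jaw at (350, 350) and the fixed jaw at (510, 420). Next I back off, rise, check and hand in.

Emit:
send_rows([
  [[0, -0.01, 0, 0], [0, -0.03, 0, 0], [0, -0.08, 0, 0], [0, -0.15, 0, 0], [0, -0.2, 0.1, 0], [0, -0.2, 0.3, 0], [0, -0.2, 0.5, 0], [0, -0.2, 0.7, 0], [0, -0.2, 0.7, 0], [0, -0.2, 0.7, 0]],
])

```text
clock: 22.55
tool_pos: [0.626, -0.0823, 0.1823]
orientation: [180.0, 0.0, -90.2]
force: [0.0, -0.3, -0.9]
opening: 0.0005
gripper_force: 0.0
```

Run:
```python
from h import *
cal,im=look("w8",["long_bar","jaw_tab","jaw"]);rect("long_bar",cal,.01)
ctrl.snapshot("scene"); print([np.round(onz("scene",p["pixel"],.067),4) for p in ctrl.spot_point("jaw_tab","scene")[:2]]); save("s8",ctrl.snapshot("scene"))
cv2.imwrite("pics/v8.png",cv2.resize(cv2.imread("pics/s8.png")[150:310,110:300],None,fx=3.5,fy=3.5,interpolation=cv2.INTER_CUBIC))
```

```text
jaw_tab [238.5, 254.1] 0.62 [ 0.6262 -0.0285]
jaw [221.7, 259.1] 0.83 [ 0.6197 -0.0218]
[array([0.634, 0.074, 0.067])]
```

View pics/v8.png

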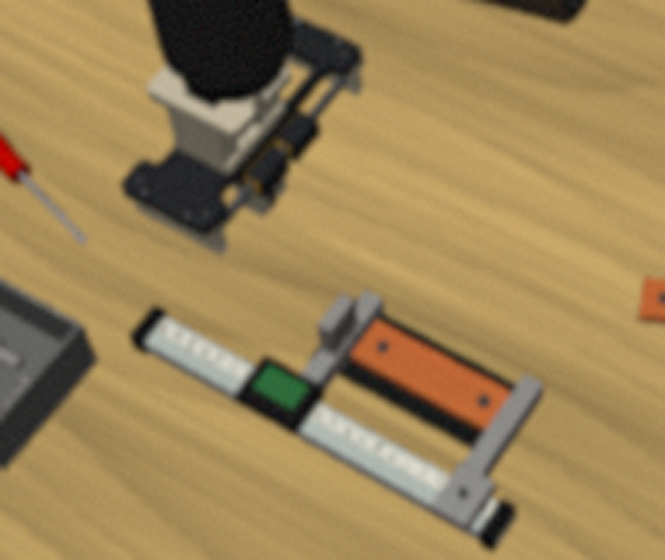

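The jaw stayed shut on the bar: the tab is at y = -0.0285 where I expected about -0.027. The bar lies flat and straight, and the robot is clear. Handing in.

```bash
python3 -c "
from plant import ctrl; print(ctrl.close_job())"
```

```text
the job is handed in; nothing more can be done
None
```

I slid the long bar onto the mat and let go of it, then pushed the moving jaw shut on it with about 17 N and left it closed; the job is handed in, but no verdict came back.

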